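# Clamp a jar in the hold-down jig

### The arm

A 7-joint arm with a two-finger parallel gripper is mounted at the origin on a cart in front of the work surface, level with it; the furniture and walls round the work are solid. World frame = base frame: x ahead of the robot, y to its left, z up, the work surface at z = 0. Lengths are in mm, angles in degrees, forces in N, time in s.
With the tool pointing down it reaches from about 425 to 825 mm from the base axis. Payload 3.6 kg.
Tool frame: the origin (TCP) lies at the very end of the fingers, on their centre line; the grasp point (between the pads) lies 19 mm behind it; x points along the fingers, z is the direction in which the jaws open and shut, and the axes are right-handed (so a half turn about x gives the same grasp; the last joint's range is limited). The gripper opens to 85 mm and grips with 20 to 120 N. Pads are 22 mm wide; open, the fingers measure 114 mm over their backs; the gripper's body (76 mm by 85 mm) begins 54 mm behind the grasp point. The pads swing forward as they close: fully open they stand 13 mm farther back than shut.
Start: joints at [73.138, 35.231, -0.722, 81.555, 0.464, 63.22, -2.315], TCP at [172.01, -626.798, 231.297] pointing down, gripper open.
Joint ranges: [-178.69, 178.69], [-17.37, 117.87], [-77.05, 75.6], [15.02, 138.74], [-78.02, 258.01], [0.78, 113.62], [-162.83, 162.83]. Speed limits (degrees/s): [159.86, 159.86, 180, 180, 180, 180, 180].

### API

Orientations are given as a 3x3 rotation matrix whose columns are the frame's x, y, z axes.
In Python, from workcell import robot gives the robot as it stands. Calls block until the motion is done:
- robot.move_pose(position, orientation): joint-space move of the TCP to a pose.
- robot.move_l(position, frame=None, feed=150, contact_N=None): straight line of the TCP; frame=None keeps the orientation; feed is the mean speed in mm/s. With contact_N (N) it stops when the force on the tool has changed by that much, and returns True; else False.
- robot.goto_joints(angles): joint-space move.
- robot.command_gripper(opening, f_grip=None): finger opening in mm; f_grip is the grip in N (None keeps the last); returns when the fingers have stopped.
- robot.pause(seconds).
- robot.ik(position, orientation): joint angles nearest the present ones, or None.
- robot.state(): the state.
- robot.snapshot(name): name is "side" or "top" or "wrist"; returns the picture (384x512x3 uint8, red, green, blue); there is no depth.
- robot.camera_info(name): a dict with "fx", "fy", "cx", "cy" (pixels), "position" and "orientation" of the camera in the world. Camera axes: x right, y down, z forward; pixel columns grow to the right and rows downward; lengths in mm; the calibration is good to about 2 mm. A picture is of the moment at which its call begins: read the wrist's pose just before it. camera_info takes no time and is no camera call; for the wrist camera it gives the pose at the moment of the call.
A pose or a line that the arm cannot do raises robot.MotionError and nothing moves.
- robot.job_done(): hands the job in, once; it reports no verdict.
Trained networks look in the newest picture that a camera, given by its name, has taken for a name from the list of things; names that differ only in an ending like _2 or _b are one class to them, and where a whole thing is asked for, a point or a joint stands for the part that bears it (a point fixed in the world has none). Each returns a list of dicts, best first, with "confidence" (0 to 1); they miss things now and then, are a little off and sometimes report something else, mostly with a low value. They report only what shows in the picture. A call takes as long as a camera call. They do not tell look-alikes from the thing itself.
- robot.boxes_of(camera, name): "at" ([x, y, z] in mm, in world coordinates, good to about 4 mm: the middle of the surface that is visible of it).
- robot.mark_of(camera, name): "at" ([x, y, z] in mm, in world coordinates, good to about 4 mm: a listed point, or the origin of a listed thing).
The state is a dict: "time_s": time; "joint_positions": joint angles; "qvel": joint speeds; "joint_efforts": joint torques, N m; "position": TCP position; "ee_rot": TCP orientation; "force": force on the tool from outside, world axes, zero at the start; "ft_torque": the same for the moment, N m; "opening": finger opening in mm.
Only numpy, scipy, OpenCV 4.12 (cv2) and the standard library are available. Lean on these libraries where they do the work, as an engineer would, in place of code of your own. Each camera call takes 0.05 s, during which the arm holds its last target. There are 200 camera calls.

### The job

Stand the dark jar that stands just to the right of the hold-down jig (not the one by the price sign) upright in the ring of the jig, flat on the jig's plate, and let go of it. Then push the toggle clamp's handle down over centre until it rests on its stop, so that the clamp stays locked by itself with its pad holding the jar's lid. Ease the handle down and stop when you feel it bottom, never bearing on it with more than about 15 N, and leave the other things on the table where they are.

Things in the scene. Friction and masses are not known exactly. Their poses are not given: they have to be found in the camera images.
- jar: The part: dark brown jar, black screw lid, 66 mm diameter as seen, 90 mm tall, about 0.2 kg, loose on the table right of the jig. Origin: centre of its underside, z up. For gripping it acts as a 50 mm square upright block whose faces are square to its own x and y axes (70 mm across corners): grip it along its x or y from above. It may stand in the ring at any turn.
- jig: Hold-down jig fixed to the table: aluminium plate 120 mm (x) by 245 mm (y, -125 to +120) by 12 mm thick, a grey ring at one end, a steel toggle clamp at the other. Origin on the table under the plate, z up; y runs from the ring to the clamp and on along the locked handle. The clamp's cheeks stand at x = -18 to 18 mm, y = 19 to 101 mm, up to 175 mm above the table.
- nest (a point): Centre of the ring on its floor, the top of the plate, 12 mm above the table (jig x = 0, y = -75 mm). The ring's wall is 14 mm tall (top 26 mm above the table), 77 mm inside diameter, 92 mm outside; the jar goes in with about 3 mm of play all round.
- clamp_pad: Black rubber pad, 24 mm diameter, 8 mm thick, on a sprung spindle at the end of the clamp's arm. Origin: centre of its pressing face, z from the face into the arm. The 110 mm arm starts about upright, reaching 235 mm above the table, with the pad 80 mm sideways from the ring's centre; it swings down over the ring as the handle is pushed. Locked, the pad presses the lid with 15 to 30 N.
- clamp_handle: The clamp's handle. Origin on its pivot; y points along the handle to its end, z out of the side to be pushed (up and towards the ring), x along the pivot. Flat steel bar, then a black round grip, 22 mm diameter, 55 to 175 mm from the pivot. It starts 25 to 80 degrees above level and swings down, away from the ring, in the jig's plane x = 0.
- grip (a point): Point on the grip's axis 145 mm from the pivot: push here. The handle swings loosely for 1 to 30 degrees, then takes the arm along (1 to 3 N). With the jar in, the push rises to about 5 to 8 N shortly before centre; past centre it falls off and the handle snaps about 3 degrees on to its stop, where the push rises steeply. Short of centre it springs back.
- handle_pivot (a point): The handle's pivot, fixed on the jig (jig x = 0, y = 83 mm, 161 mm above the table). Handles are set differently and have different free play: the stop lies anywhere from 7 to 32 degrees below level, and the starting pose does not tell where, so it must be felt. The stop is firm: the push there rises by 2 to 3 N per mm.
- tag_clip: Bystander: wad of tags in a clip, 45 x 72 x 13 mm, lying; origin under its centre.
- label_roll: Bystander: small roll of labels, 50 mm diameter, 30 mm tall; origin under its centre.
- tape: Bystander: roll of tape lying flat, 92 mm diameter, 48 mm tall; origin under its centre.
Not all that is in view belongs to the job. Leave any green, pink or red look-alike of the jar alone.

How it is judged (in metres and radians):
On the way:
1. the jar stands upright in the ring, let go, the clamp not yet pressing it (horizontal distance between jar and nest below 0.006 m and z of jar in the frame of nest between -0.004 and 0.004 m and angle between jar's own z axis and vertical below 0.06 rad and contact force between the fingers and jar below 0.2 N and contact force between clamp_pad and jar below 1 N), for 0.2 s.
At the end, for the whole second after the job is handed in: The jar is upright (within 0.06 rad) in the ring, on the plate (within 4 mm in height, 6 mm sideways), and the clamp, locked and let go, presses it with more than 10 N by itself; all is at rest (horizontal distance between jar and nest below 0.006 m and z of jar in the frame of nest between -0.004 and 0.004 m and angle between jar's own z axis and vertical below 0.06 rad and contact force between clamp_pad and jar above 10 N and linear speed of jar below 0.02 m/s and angular speed of clamp_handle below 0.05 rad/s); the robot touches nothing.
It fails at once if the handle is pushed with more than 15 N (contact force between anything else and clamp_handle above 15 N).
It fails at once if a bystander is moved by more than 25 mm (distance of any of tag_clip, label_roll, tape from where it was at the start of the episode above 0.025 m).
It also fails if it takes over 72 s, if anything falls off the work surface, if the arm or the gripper's body presses on something with over 40 N, if the wrist force passes 120 N, or if a joint passes its speed limit or range.

## Working session

There is one attempt and no reset: what is moved stays moved. The work goes in short steps, each a Python script; the robot and the scene stay as the last script left them, time stands still between calls to the robot, and variables do not carry over. Pictures are saved under pics/ and viewed, on a budget of 10 in all, crops included, one or two more only if the job needs it, and the job is handed in when it is done.

```bash
ls; mkdir -p pics; cat > h.py <<'E'
import numpy as np, cv2
from workcell import robot
def save(cam,fn):
    im=robot.snapshot(cam); cv2.imwrite('pics/'+fn,im[:,:,::-1]); return im
def proj(cam,p):
    c=robot.camera_info(cam); R=np.array(c['orientation']); q=R.T@(np.array(p)-np.array(c['position']))
    return [round(float(c['fx']*q[0]/q[2]+c['cx'])),round(float(c['fy']*q[1]/q[2]+c['cy']))]
E
python3 - <<'E'
from h import *
ims=[save(c,c+'0.png') for c in ('side','top')]
cv2.imwrite('pics/both.png',np.hstack(ims)[:,:,::-1][:, :])
for c in ('side','top'):
    i=robot.camera_info(c); print(c,np.round(i['position']),np.round(i['orientation'],2).tolist(),i['fx'])
    for n in ['jar','jig','nest','clamp_pad','clamp_handle','grip','handle_pivot','tag_clip','label_roll','tape']:
        for d in robot.mark_of(c,n)[:3]: print(n,np.round(d['at']),round(d['confidence'],2),proj(c,d['at']))
s=robot.state();print(s['time_s'],s['position'],np.round(s['ee_rot'],2).tolist(),s['force'])
E
```

```text
pics
side [  97.  992. 1032.] [[-0.91, -0.25, 0.32], [-0.41, 0.57, -0.71], [-0.0, -0.78, -0.63]] 406.48361981552483
jar [ 541. -228.    2.] 0.92 [276, 190]
jar [ 439. -189.    2.] 0.85 [297, 202]
jar [ 449. -294.    3.] 0.78 [303, 186]
jig [551.  71.  -1.] 0.8 [243, 238]
nest [549.  -4.  11.] 0.68 [252, 222]
clamp_pad [551.  74. 219.] 0.61 [241, 190]
clamp_handle [556. 156. 163.] 0.67 [229, 218]
handle_pivot [554. 158. 162.] 0.67 [229, 219]
tag_clip [ 655. -206.   -5.] 0.64 [249, 187]
label_roll [701. -94.   4.] 0.53 [226, 199]
tape [353. 337.  -4.] 0.82 [266, 317]
top [ 448.   12. 1519.] [[0.01, -1.0, 0.07], [-1.0, -0.01, -0.02], [0.02, -0.07, -1.0]] 484.1470368289639
jar [ 439. -186.    2.] 0.94 [301, 231]
jar [ 540. -350.   -0.] 0.88 [353, 199]
jar [ 542. -234.   -4.] 0.78 [316, 198]
jig [554.  69.   1.] 0.71 [220, 193]
nest [550.  -6.  12.] 0.9 [244, 195]
clamp_pad [551.  77. 215.] 0.51 [214, 188]
clamp_handle [550. 161. 165.] 0.92 [185, 190]
grip [559. 244. 277.] 0.67 [148, 183]
handle_pivot [550. 155. 155.] 0.9 [187, 190]
tag_clip [ 662. -210.   -3.] 0.73 [308, 160]
label_roll [704. -93.   0.] 0.79 [271, 147]
tape [356. 334.   2.] 0.64 [133, 256]
1.1 [ 172.0069468  -626.79212457  231.30096013] [[0.0, 0.96, 0.26], [0.0, 0.26, -0.96], [-1.0, 0.0, -0.0]] [ 0.58432627  0.1348374  -0.15024435]
```

View pics/top0.png

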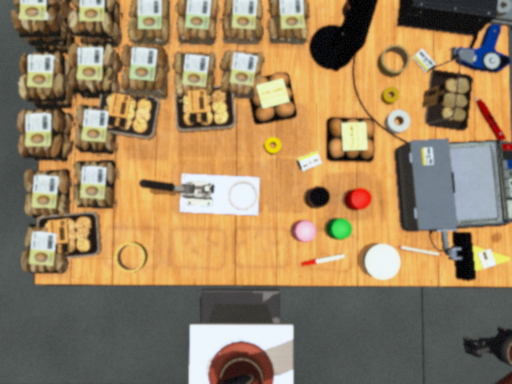

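View pics/side0.png

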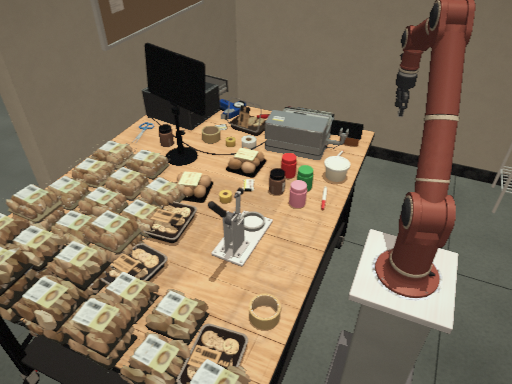

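```bash
cat >> h.py <<'E'
def Rt(x,z):
    x=np.array(x,float);x/=np.linalg.norm(x);z=np.array(z,float);z=z-x*(z@x);z/=np.linalg.norm(z)
    return np.column_stack([x,np.cross(z,x),z])
E
python3 - <<'E'
from h import *
R=Rt([0,0,-1],[1,0,0])
for s in (1,-1): print(s,[np.round(robot.ik(p,Rt([0,0,-1],[s,0,0])),0) if robot.ik(p,Rt([0,0,-1],[s,0,0])) is not None else None for p in ([541,-231,260],[550,-5,260])])
s=min((1,-1),key=lambda s:abs(robot.ik([541,-231,260],Rt([0,0,-1],[s,0,0]))[6]))
robot.move_pose([541,-231,260],Rt([0,0,-1],[s,0,0]))
save('wrist','w1.png')
i=robot.camera_info('wrist');print(s,i)
for d in robot.mark_of('wrist','jar'): print(d,proj('wrist',d['at']))
st=robot.state();print(st['time_s'],st['position'],st['force'])
E
```

```text
1 [array([ 36.,  30., -24.,  89.,  13.,  64.,   9.]), array([ 18.,  27., -29.,  95.,  15.,  61., -16.])]
-1 [array([   7.,   29.,   23.,   90.,  -12.,   63., -147.]), array([ -39.,   37.,   65.,   97.,  -36.,   69., -145.])]
1 {'fx': 320.04232199007305, 'fy': 320.04232199007305, 'cx': 256.8513534115764, 'cy': 191.84198550382848, 'position': array([ 541.41602455, -167.20177458,  401.01653332]), 'orientation': array([[ 9.99993828e-01, -3.27683861e-03, -1.26730446e-03],
       [-3.49346069e-03, -9.65729826e-01, -2.59525913e-01],
       [-3.73449182e-04,  2.59528738e-01, -9.65735313e-01]])}
{'at': [447.7, -293.3, -0.2], 'confidence': 0.91} [186, 206]
{'at': [539.0, -227.7, 2.0], 'confidence': 0.78} [255, 156]
{'at': [439.4, -184.6, -0.4], 'confidence': 0.71} [174, 121]
{'at': [539.7, -351.5, -1.0], 'confidence': 0.68} [256, 246]
3.1583 [ 540.35648876 -232.67775728  259.74212727] [-0.19871683  0.2836071   0.62896659]
```

View pics/w1.png

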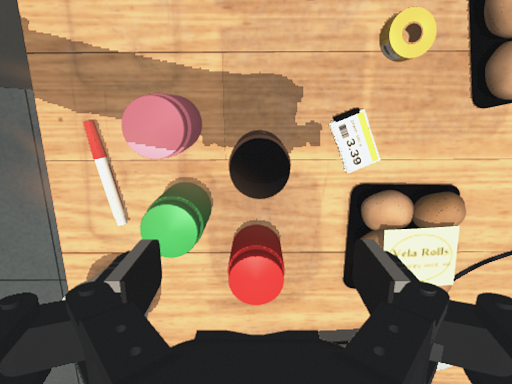

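```bash
python3 - <<'E'
from h import *
for z in ([0,1,0],[0,-1,0]): print(z,[None if q is None else np.round(q) for q in (robot.ik(p,Rt([0,0,-1],z)) for p in ([540,-229,150],[540,-229,56],[550,-5,260],[550,-5,68]))])
im=cv2.imread('pics/w1.png')[115:210,210:310].astype(float)
g=np.clip((im/255)**0.45*255*1.2,0,255).astype(np.uint8)
cv2.imwrite('pics/c1.png',cv2.resize(g,None,fx=6,fy=6,interpolation=cv2.INTER_CUBIC))
E
```

```text
[0, 1, 0] [array([ 47.,  41., -44.,  97.,  34.,  56.,  80.]), array([ 44.,  48., -39., 101.,  40.,  46.,  75.]), array([ 29.,  31., -49.,  95.,  26.,  65.,  63.]), array([ 21.,  44., -37., 107.,  38.,  42.,  53.])]
[0, -1, 0] [array([ 21.,  35.,  -1.,  98.,   0.,  47., -70.]), array([ 21.,  42.,  -0., 102.,   0.,  36., -70.]), array([  1.,  25.,  -4.,  96.,   2.,  59., -94.]), array([ -2.,  39.,  -0., 108.,   0.,  33., -92.])]
```

View pics/c1.png

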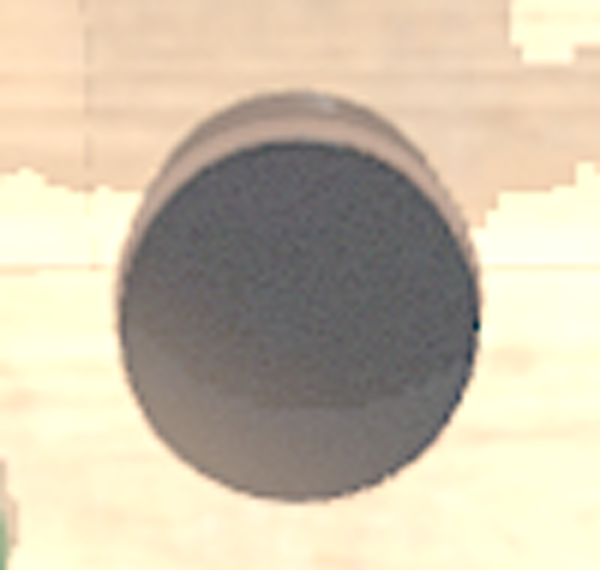

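```bash
python3 - <<'E'
from h import *
def ray(c,u,v):
    d=np.array([(u-c['cx'])/c['fx'],(v-c['cy'])/c['fy'],1]); return np.array(c['position']),np.array(c['orientation'])@d
def tri(a,b):
    (p,d),(q,e)=a,b; t=np.linalg.lstsq(np.column_stack([d,-e]),q-p,rcond=None)[0]; return p+d*t[0],q+e*t[1]
w=ray(robot.camera_info('wrist'),259.7,168.3)
print('wrist@90',w[0]+w[1]*(90-w[0][2])/w[1][2]); print('tri',tri(w,ray(robot.camera_info('top'),318,196)))
R=Rt([0,0,-1],[0,-1,0])
p=(w[0]+w[1]*(90-w[0][2])/w[1][2])[:2]
p=(p+np.array([540,-229]))/2
robot.command_gripper(85,30)
robot.move_pose([*p,150],R)
print(robot.move_l([*p,58],feed=80,contact_N=6))
robot.command_gripper(30,30)
s=robot.state();print(p,s['time_s'],s['position'],s['force'],s['opening'])
for n in 'wrist','top': save(n,n+'2.png')
for d in robot.mark_of('wrist','jar')[:2]: print(d)
E
```

```text
wrist@90 [ 544.0279     -226.42586727   90.        ]
tri (array([ 544.227329  , -231.06274572,   65.74568888]), array([ 543.60679303, -229.6278623 ,   65.46626915]))
False
[ 542.01395    -227.71293363] 6.2333 [ 542.74578412 -228.13954391   59.137429  ] [-0.64690138 -1.35958331  5.57318158] 67.33730232053917
{'at': [542.3, -351.4, -0.3], 'confidence': 0.95}
{'at': [440.4, -185.8, -1.7], 'confidence': 0.94}
```

```bash
python3 - <<'E'
from h import *
p=[542,-228,58]
done=False
for a in (27,-27):
    robot.command_gripper(85,30)
    t=np.radians(a); R=Rt([0,0,-1],[np.sin(t),-np.cos(t),0])
    robot.move_l(p,frame=R,feed=60)if False else robot.move_pose(p,R)
    robot.command_gripper(30,30)
    s=robot.state();print(a,s['time_s'],np.round(s['position'],1),s['opening'],np.round(s['force'],1))
    if s['opening']<57: break
E
```

```text
27 7.5333 [ 542.3 -228.1   58.3] 51.237571284800374 [-0.2 -0.9  1.6]
```

```bash
python3 - <<'E'
from h import *
p=[542,-228,58]
for a in (-63,27):
    robot.command_gripper(85,30)
    t=np.radians(a); R=Rt([0,0,-1],[np.sin(t),-np.cos(t),0])
    robot.move_pose(p,R)
    robot.command_gripper(30,40)
    s=robot.state();print(a,s['time_s'],np.round(s['position'],1),s['opening'],np.round(s['force'],1))
robot.move_l([542,-228,200],feed=150)
k=0
for q in ([470,-60,200],[490,-40,240]):
    robot.move_pose(q,R); k+=1
    save('wrist',f'n{k}.png')
    for n in ('nest','jig','handle_pivot','jar','clamp_pad'):
        for d in robot.mark_of('wrist',n)[:1]: print(n,d,proj('wrist',d['at']))
s=robot.state();print(s['time_s'],np.round(s['position'],1),s['opening'],np.round(s['force'],1))
E
```

```text
-63 9.4333 [ 542.1 -228.2   58.3] 50.30280903772121 [-0.5  0.6  1.9]
27 11.3333 [ 542.3 -228.2   58.3] 50.853459424654844 [-1.1  0.8  2.6]
nest {'at': [552.1, -2.4, 17.7], 'confidence': 0.82} [240, 70]
jig {'at': [552.3, 70.5, -1.5], 'confidence': 0.63} [174, 36]
jar {'at': [441.3, -186.6, -1.8], 'confidence': 0.88} [342, 240]
nest {'at': [548.7, 2.4, 14.7], 'confidence': 0.64} [246, 100]
jig {'at': [550.7, 72.8, -2.7], 'confidence': 0.65} [192, 68]
handle_pivot {'at': [548.8, 71.6, -0.8], 'confidence': 0.6} [192, 70]
jar {'at': [491.3, -38.4, 185.0], 'confidence': 0.95} [255, 208]
clamp_pad {'at': [553.7, 80.9, 219.1], 'confidence': 0.64} [81, -1]
14.1083 [489.1 -40.6 239.2] 50.825340298350376 [ 0.6 -0.3 -2.6]
```

View pics/n2.png

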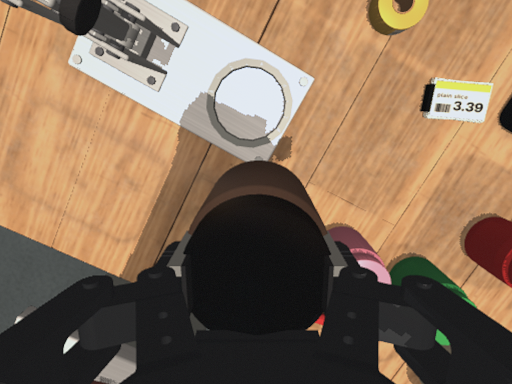

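```bash
cat >> h.py <<'E'
def bp(cam,u,v,z):
    c=robot.camera_info(cam); p=np.array(c['position']); d=np.array(c['orientation'])@np.array([(u-c['cx'])/c['fx'],(v-c['cy'])/c['fy'],1]); return p+d*(z-p[2])/d[2]
E
python3 - <<'E'
from h import *
print(bp('wrist',249,102,26))
im=cv2.imread('pics/n2.png')
# overlay of ring-circle hypotheses
best=[]
g=cv2.GaussianBlur(cv2.cvtColor(im,cv2.COLOR_BGR2GRAY),(3,3),0).astype(float)
gx=cv2.Sobel(g,cv2.CV_64F,1,0);gy=cv2.Sobel(g,cv2.CV_64F,0,1);m=np.minimum(np.hypot(gx,gy),150)
th=np.linspace(0,2*np.pi,120)
for x in np.arange(538,562,.5):
  for y in np.arange(-17,9,.5):
    sc=0
    for r in (38.5,46):
        P=[proj('wrist',[x+r*np.cos(t),y+r*np.sin(t),26]) for t in th[::2]]
        sc+=sum(m[v,u] for u,v in P if 0<=v<384 and 0<=u<512 )
    best.append((sc,x,y))
best.sort(reverse=True); print(best[:6])
x,y=best[0][1:]
for r,c in((38.5,(0,0,255)),(46,(0,255,0))):
    for t in th: cv2.circle(im,proj('wrist',[x+r*np.cos(t),y+r*np.sin(t),26]),0,c,-1)
for q in([x,y-50,12],[x+60,y-50,12],[x-60,y-50,12]): cv2.circle(im,proj('wrist',q),2,(255,0,255),-1)
cv2.imwrite('pics/n2o.png',cv2.resize(im[30:180,60:340],None,fx=2.8,fy=2.8))
E
```

```text
[547.90684296  -1.38633383  26.        ]Traceback (most recent call last):
  File "<stdin>", line 13, in <module>
  File "h.py", line 6, in proj
    c=robot.camera_info(cam); R=np.array(c['orientation']); q=R.T@(np.array(p)-np.array(c['position']))
ValueError: time passes only in moves, steps and waits
```

```bash
python3 - <<'E'
from h import *
c=robot.camera_info('wrist');R0=np.array(c['orientation']);p0=np.array(c['position'])
def pr(P):
    q=(np.atleast_2d(P)-p0)@R0; return np.rint(np.c_[c['fx']*q[:,0]/q[:,2]+c['cx'],c['fy']*q[:,1]/q[:,2]+c['cy']]).astype(int)
im=cv2.imread('pics/n2.png')
g=cv2.GaussianBlur(cv2.cvtColor(im,cv2.COLOR_BGR2GRAY),(3,3),0).astype(float)
m=np.minimum(np.hypot(cv2.Sobel(g,cv2.CV_64F,1,0),cv2.Sobel(g,cv2.CV_64F,0,1)),150)
th=np.linspace(0,2*np.pi,120)
circ=lambda x,y,r:pr(np.c_[x+r*np.cos(th),y+r*np.sin(th),26+0*th])
best=[]
for x in np.arange(538,562,.5):
  for y in np.arange(-17,9,.5):
    best.append((sum(m[tuple(circ(x,y,r).T[::-1])].sum() for r in (38.5,46)),x,y))
best.sort(reverse=True); print(best[:6])
x,y=best[0][1:]
for r,k in((38.5,(0,0,255)),(46,(0,255,0))):
    for u in circ(x,y,r): cv2.circle(im,tuple(map(int,u)),0,k,-1)
cv2.imwrite('pics/n2o.png',cv2.resize(im[30:180,60:340],None,fx=2.8,fy=2.8))
E
```

```text
[(np.float64(27565.875113623108), np.float64(547.0), np.float64(-2.5)), (np.float64(27192.95665375243), np.float64(546.5), np.float64(-2.5)), (np.float64(26741.085663479396), np.float64(547.0), np.float64(-2.0)), (np.float64(26648.487825100456), np.float64(546.5), np.float64(-3.0)), (np.float64(26564.978314100365), np.float64(547.0), np.float64(-3.0)), (np.float64(26405.29256940381), np.float64(547.5), np.float64(-3.0))]
```

View pics/n2o.png

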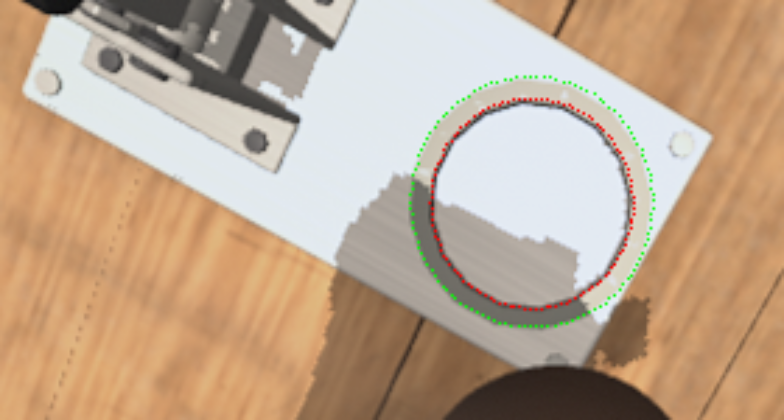

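```bash
python3 - <<'E'
from h import *
s=robot.state();print('lid bp',bp('wrist',257.5,265,s['position'][2]+32),s['position'])
t=np.radians(27); R=Rt([0,0,-1],[np.sin(t),-np.cos(t),0])
x,y=546,-3
robot.move_pose([x,y,180],R)
robot.move_l([x,y,95],feed=100)
ok=False
for i,(dx,dy) in enumerate([(0,0),(2.5,0),(-2.5,0),(0,2.5),(0,-2.5),(2.5,-2.5),(2.5,2.5)]):
    robot.move_l([x+dx,y+dy,90],feed=60)
    robot.pause(.2)
    hit=robot.move_l([x+dx,y+dy,69],feed=25,contact_N=5)
    s=robot.state();print(dx,dy,hit,np.round(s['position'],1),np.round(s['force'],1),s['opening'],s['time_s'])
    if s['position'][2]<74: ok=True;break
save('wrist','p1.png');save('side','p1s.png')
E
```

```text
lid bp [496.80147416 -37.04142757 271.19693966] [489.13367434 -40.59580167 239.19693966]
0 0 True [545.7  -3.1  70.2] [-0.8  0.2  5.5] 50.57742570707272 16.7583
```

```bash
python3 - <<'E'
from h import *
s=robot.state();p=s['position']
robot.command_gripper(85,30)
robot.pause(.2)
robot.move_l([p[0],p[1],200],feed=120)
save('wrist','r1.png')
print('t',robot.state()['time_s'],[ (np.round(d['at']),d['confidence']) for d in robot.mark_of('wrist','jar')[:3]])
robot.move_l([p[0],p[1],330],feed=200)
robot.command_gripper(0,30)
R=Rt([0,0,-1],[1,0,0])
robot.move_pose([550,150,400],R)
for c in ('wrist','top','side'):
    save(c,c+'3.png')
    for n in ('nest','jar','grip','handle_pivot','clamp_pad'):
        for d in robot.mark_of(c,n)[:1]: print(c,n,np.round(d['at'],1),round(d['confidence'],2),proj(c,d['at']))
s=robot.state();print(s['time_s'],s['position'],s['force'],s['opening'])
for a in range(60,-36,-12):
    f=np.radians(a);ph=np.array([0,np.cos(f),np.sin(f)]);pd=np.array([0,np.sin(f),-np.cos(f)])
    q=robot.ik(np.array([551,156,161])+145*ph-pd*11,Rt(pd,[1,0,0])); print(a,None if q is None else np.round(q))
w=cv2.imread('pics/wrist3.png');cv2.imwrite('pics/pair.png',cv2.resize(np.hstack([cv2.imread('pics/r1.png'),w]),(800,300)))
E
```

```text
t 18.7917 [(array([ 539., -352.,   -1.]), 0.68), (array([542.,  -1.,  15.]), 0.65), (array([ 440., -186.,    1.]), 0.58)]
wrist nest [548.4  -1.   17.7] 0.57 [256, 232]
wrist jar [544.2  -1.9  12.3] 0.49 [254, 232]
wrist grip [556.7 244.9 275.3] 0.57 [264, 64]
wrist handle_pivot [553.  157.8 159.1] 0.95 [259, 154]
wrist clamp_pad [550.8  81.1 221. ] 0.44 [257, 234]
top nest [5.469e+02 5.000e-01 1.070e+01] 0.95 [242, 195]
top jar [ 441.  -186.4    1.9] 0.87 [301, 230]
top handle_pivot [551.8 156.5 161.7] 0.6 [186, 190]
top clamp_pad [551.2  73.5 215.6] 0.36 [215, 189]
side nest [545.6  -6.5  13.3] 0.86 [253, 222]
side jar [ 439.8 -186.5    2.5] 0.85 [297, 202]
side grip [560.1 239.5 278.9] 0.51 [213, 206]
side handle_pivot [557.8 157.7 165.4] 0.74 [228, 218]
side clamp_pad [552.6  75.6 219.4] 0.54 [241, 190]
22.0417 [550.0043366  150.00002012 400.00441547] [ 0.96776747 -0.44716858  0.11855056] 0.055071442497524194
60 [ 34.  43. -53. 103. -39.  45.  20.]
48 [ 26.  38. -49. 101. -28.  43.   6.]
36 [ 16.  35. -44.  99. -15.  42.  -9.]
24 [  5.  34. -37.  96.  -2.  45. -24.]
12 [ -6.  36. -31.  93.  10.  50. -37.]
0 [-15.  39. -27.  89.  20.  57. -48.]
-12 [-23.  43. -23.  86.  27.  65. -55.]
-24 [-29.  48. -19.  82.  33.  73. -60.]
```

View pics/pair.png

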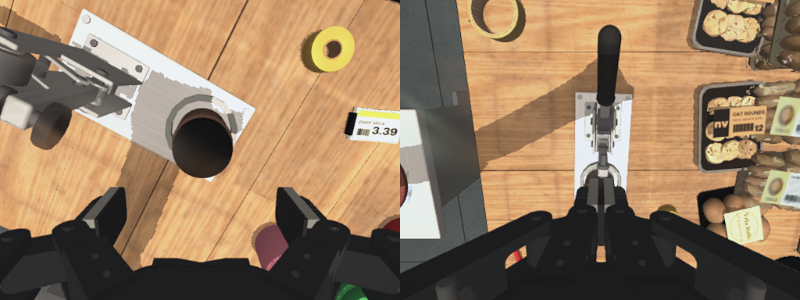

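```bash
cat >> h.py <<'E'
u=np.array([.038,1,0]);u/=np.linalg.norm(u);ez=np.array([0,0,1.]);PV=np.array([552.5,156.5,161])
def hp(a,off=11):
    f=np.radians(a);pd=u*np.sin(f)-ez*np.cos(f)
    return PV+145*(u*np.cos(f)+ez*np.sin(f))-pd*off, Rt(pd,[u[1],-u[0],0]), pd
E
python3 - <<'E'
from h import *
a=52
p,R,pd=hp(a,50); robot.move_pose(p,R); robot.pause(.3)
f0=np.array(robot.state()['force'])
hit=robot.move_l(hp(a,2)[0],feed=25,contact_N=1.5)
s=robot.state();d=-(np.array(s['force'])-f0)@pd
v=np.array(s['position'])-PV
print(hit,s['time_s'],np.round(s['position'],1),'F',d,'base',f0,'off',-v@pd)
save('wrist','h1.png')
E
```

```text
False 25.1833 [555.9 244.  276.4] F -0.9796915415281235 base [-0.68266591  0.04843812  0.39321977] off 2.085072029801494
```

```bash
python3 - <<'E'
from h import *
im=save('side','s4.png'); i=proj('side',[555,244,277]); print(i)
a=cv2.resize(im[130:270,150:310],(640,560)); w=cv2.resize(cv2.imread('pics/h1.png')[:,:,::-1],(160*4//4*1,120))
cv2.imwrite('pics/s4c.png',a[:,:,::-1])
for d in robot.mark_of('side','grip'): print(d)
E
```

```text
[214, 208]
{'at': [559.2, 254.4, 273.3], 'confidence': 0.73}
{'at': [547.3, -7.0, 12.1], 'confidence': 0.49}
```

View pics/s4c.png

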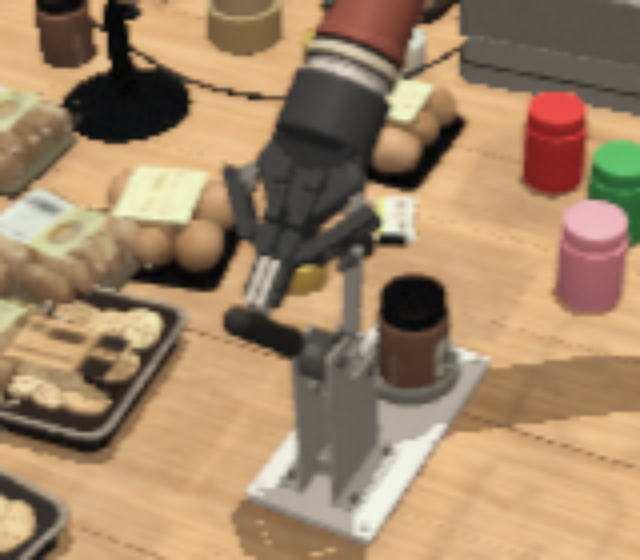

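```bash
cat > push.py <<'E'
from h import *
import sys
a,step,end,pk=float(sys.argv[1]),float(sys.argv[2]),float(sys.argv[3]),0
f0=np.array([-.68,.05,.39]); log=[]
while a>end:
    a-=step; p,R,pd=hp(a)
    robot.move_l(p,frame=R,feed=25)
    s=robot.state(); F=-(np.array(s['force'])-f0)@pd; log.append((round(a,1),round(float(F),1)))
    if F>9: print('stop');break
print(log,s['time_s'],np.round(s['position']-p,1),np.round(s['force'],1))
E
python3 push.py 48 3 22
```

```text
[(45.0, -0.1), (42.0, -0.1), (39.0, -0.0), (36.0, -0.1), (33.0, 0.5), (30.0, -0.2), (27.0, 0.8), (24.0, 0.1), (21.0, -0.5)] 29.5 [-0.1  0.2 -0.1] [ 0.1  0.2 -0. ]
```

```bash
python3 push.py 21 2 5; python3 - <<'E'
from h import *
for n in('grip','clamp_pad'):
    for d in robot.mark_of('side',n)[:1] if robot.snapshot('side') is not None else []: print(n,d)
E
```

```text
[(19.0, -0.5), (17.0, -0.5), (15.0, -0.5), (13.0, -0.4), (11.0, -0.1), (9.0, -0.6), (7.0, 0.5), (5.0, -0.3)] 32.3 [-0.3  0.6 -0.3] [-0.1  0.3  0.2]
grip {'at': [561.7, 300.4, 174.4], 'confidence': 0.65}
clamp_pad {'at': [549.4, -6.0, 104.2], 'confidence': 0.47}
```

```bash
python3 push.py 5 0.5 -5
```

```text
[(4.5, -0.5), (4.0, -0.3), (3.5, -0.1), (3.0, 1.0), (2.5, 2.0), (2.0, 1.7), (1.5, 2.9), (1.0, 2.7), (0.5, 2.9), (0.0, 3.8), (-0.5, 3.4), (-1.0, 4.5), (-1.5, 4.1), (-2.0, 4.3), (-2.5, 4.4), (-3.0, 4.7), (-3.5, 3.8), (-4.0, 3.8), (-4.5, 3.9), (-5.0, 4.0)] 37.5 [ 0.   0.3 -0.1] [-0.2  1.6  4.2]
```

```bash
sed -i 's/F>9/F>7.5/' push.py; python3 push.py -5 0.4 -17
```

```text
stop
[(-5.4, 4.4), (-5.8, 3.2), (-6.2, 2.9), (-6.6, 3.2), (-7.0, 2.2), (-7.4, 1.8), (-7.8, 1.9), (-8.2, 1.0), (-8.6, 1.3), (-9.0, 0.5), (-9.4, 0.7), (-9.8, 0.6), (-10.2, 0.9), (-10.6, 2.6), (-11.0, 4.9), (-11.4, 5.5), (-11.8, 6.6), (-12.2, 8.1)] 42.0 [0.7 0.1 1.7] [-1.1 -1.   8.9]
```

```bash
python3 - <<'E'
from h import *
p,R,pd=hp(-12.2,11); robot.move_l(p-pd*80,feed=60); robot.pause(.4)
im=save('side','end.png'); 
for n in('grip','clamp_pad','nest'): 
    for d in robot.mark_of('side',n)[:1]: print(n,d)
s=robot.state();print(s['time_s'],s['position'],s['force'])
cv2.imwrite('pics/endc.png',cv2.resize(im[130:270,150:310],(640,560))[:,:,::-1])
E
```

```text
grip {'at': [562.2, 298.7, 137.8], 'confidence': 0.53}
clamp_pad {'at': [551.9, -2.2, 102.7], 'confidence': 0.5}
nest {'at': [545.3, -2.5, 10.8], 'confidence': 0.73}
44.0833 [558.61455957 317.36342313 219.3237686 ] [-0.40718092  0.54710565 -0.15265695]
```

View pics/endc.png

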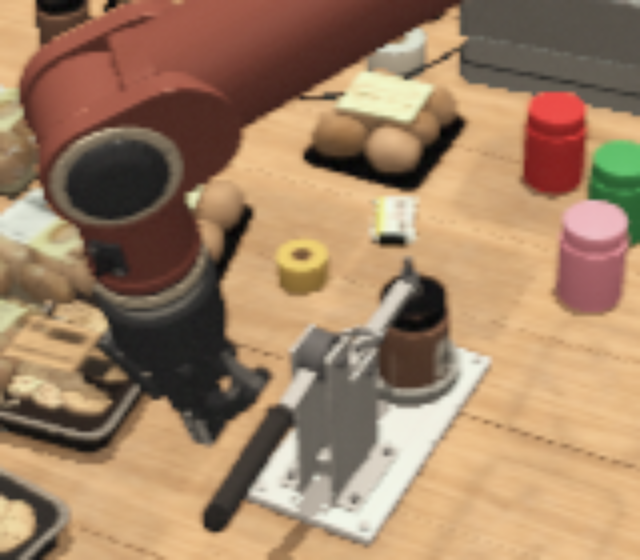

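```bash
python3 -c "
from h import *
robot.job_done();print(robot.state()['time_s'])"
```

```text
the job is handed in; nothing more can be done
the job is handed in; nothing more can be done
```

I stood the dark jar in the jig's ring, let go of it and locked the clamp on its lid. I then handed the job in at about 44 s; no verdict was reported.

- **Jar:** The first grip closed to 67 mm, meaning the jar's faces were turned relative to the jaws. I turned the gripper 27° and re-gripped square at about 50.8 mm. Lowering into the ring gave contact at a height that matches the jar sitting flat on the plate. After release, the picture showed it upright in the ring with the clamp still up.
- **Clamp:** The push on the handle peaked at about 4.7 N at roughly 3° below level, then fell to about 0.5 N. It rose steeply at the stop near -10.5°, where I stopped at 8.1 N.
- **Last check:** With the gripper backed off 80 mm, the handle stayed down. The network put it at about 9° below level. The arm was over the jar with the pad at 102.7 mm, which agrees with the lid height. The tool force was back to about zero and the robot was touching nothing.
- **Limits of the checks:** I could not measure the pad's force on the lid directly. The position estimates of the ring disagreed by a few mm, but the jar went in at the first try. I did not measure the bystanders again at the end; the arm made no unplanned contact, and the label roll looked undisturbed in the last picture.

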